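# Seat the blue squeeze roller in its stand

### The arm

A 6-joint arm with a two-finger parallel gripper is mounted at the origin on the work surface. World frame = base frame: x ahead of the robot, y to its left, z up, the work surface at z = 0. Lengths are in mm, angles in rad, forces in N, time in s.
With the tool pointing down it reaches from about 350 to 875 mm from the base axis. Payload 4.2 kg.
Tool frame: the origin (TCP) lies at the very end of the fingers, on their centre line; the grasp point (between the pads) lies arm.hold_point_z behind it (arm.hold_point_z is the distance from the TCP to the grasp point, in mm); z points along the fingers, y is the direction in which the jaws open and shut (so a half turn about z gives the same grasp; the last joint's range is limited). The gripper opens to 85 mm and grips with 20 to 120 N. Pads are 22 mm wide; open, the fingers measure 114 mm over their backs; the gripper's body (76 mm by 85 mm) begins 54 mm behind the grasp point. The pads swing forward as they close: fully open they stand 13 mm farther back than shut.
Start: joints at [-0.943, 0.385, 0.008, 0, -1.194, -0.259], TCP at [225.324, -582.948, 203.212] pointing down, gripper open.
Joint ranges: [-3.14, 3.14], [-1.21, 2.06], [-1.07, 1.41], [-3.16, 2.05], [-2.99, -0.16], [-3.1, 3.1]. Speed limits (rad/s): [2.79, 2.79, 3.14, 3.14, 3.14, 3.14].

### API

Orientations are given as a unit quaternion [x, y, z, w].
In Python, from bench import arm gives the robot as it stands.
- The arm moves only by the tool step_arm, never from a script. Its argument "series" is a list of rows, each a list of 6 numbers: the shift along the world's x, y, z scaled (see below), then the turn, a rotation vector about the world's x, y, z scaled (see below). A call has 1 to 12 rows; each row is the pose to reach, as a shift and turn from the pose commanded when the call began; what a row does not reach only later rows make up. The controller multiplies each number of a shift by 400 mm and each number of a turn by pi/2 rad. A row lasts 1/12 s, in which the tool goes at most 41.7 mm and 7.16 degrees, less where a joint would pass 70% of its speed; a pose out of reach is approached as far as the arm can. A call with a number of a shift or a turn outside -1 to 1 is refused whole. A call with a gripper value outside its range is refused whole. "jaw" is the opening, from -1 (shut) to 1 (fully open), set as the call begins (left out, the last holds). The fingers move at their own pace and stop on an object; the grip force is fixed at half the most. Time passes only in rows, so rows that repeat a pose let the fingers close. It gives the time, the measured TCP pose, the force and the opening at its end, in the units of the state.
- arm.read_state(): the state, without advancing time (a new reading comes with each control period).
- arm.get_image(name): name is "side" or "top" or "wrist"; returns a dict with "image" (400x640x3 uint8, red, green, blue), "camera_matrix" (3x3 intrinsics, pixels), "world_from_camera" (4x4, takes a point from camera to world coordinates). Camera axes: x right, y up, looking along -z (the intrinsics and any distortion apply to the point x, -y, -z); pixel columns grow to the right and rows downward; lengths in mm; the calibration is good to about 2 mm. The wrist camera is an equidistant fisheye: a pixel r from the principal point sees the ray r / f radians off the axis. A picture is of the moment at which its call begins. There is no depth.
- arm.job_done(): hands the job in, once; it reports no verdict.
The state is a dict: "clock": time; "joints": joint angles; "joint_vel": joint speeds; "joint_efforts": joint torques, N m; "position": TCP position; "ee_rot": TCP orientation; "contact_force": force on the tool from outside, world axes, zero at the start; "wrist_torque": the same for the moment, N m; "gripper_width": finger opening in mm.
Only numpy, scipy, OpenCV 4.12 (cv2) and the standard library are available. Lean on these libraries where they do the work, as an engineer would, in place of code of your own. Each camera call takes 0.05 s, during which the arm holds its last target.

### The job

Take the blue roller out of its rest and lower it into the squeeze-roller stand so that its axle goes down into both open slots at once. Keep hold until both ends of the axle are at the bottom of their slots, level, rather than dropping it in, then let go. Leave the white roller in its rest.

Things in the scene. Friction and masses are not known exactly. Their poses are not given: they have to be found in the camera images.
- blue_roller: blue rubber-covered roller, loose, 0.25 to 0.5 kg: cover 36 mm across, 110 mm long, on a steel axle 12 mm across, 184 mm long. Origin: its middle, on the axle line; x along the axle, ends alike. The one to fit. Starts level in a grey V rest (130 x 70 mm, fixed), axle 50 mm above the bench, on 12 mm wide supports 42 mm either side of its middle; between them it is free down to the 8 mm base.
- white_roller: white roller, loose: cover 36 mm across, 110 mm long, on a steel axle 12 mm across, 184 mm long. Origin: its middle, on the axle line; x along the axle, ends alike. Stays where it is. Starts level in a grey V rest (130 x 70 mm, fixed), axle 50 mm above the bench, on 12 mm wide supports 42 mm either side of its middle; between them it is free down to the 8 mm base.
- stand: squeeze-roller stand, fixed: grey base 200 x 100 x 10 mm, two upright mid-grey cheeks 12 mm thick, 80 mm wide, 118 mm tall, at x = -73 and +73 mm (134 mm apart inside). Origin: centre of the underside, on the bench; z up, x through both cheeks, as the axle will lie. A fixed dark steel roller 36 mm across lies below, between the cheeks, axis 48 mm up; a black hand wheel outside the +x cheek.
- seat (a point): middle of the axle line once seated, 90 mm above the stand's origin; axes as the stand's. Each cheek has a slot open at the top, centred on this line: mouth 48 mm, then 28 mm wide with upright walls, then a 90 degree V bottom that centres the axle. The cover has 12 mm of room at each end; either way round will do. Free space for fingers at both sides; 24 mm below lies the steel roller's top.
Not all that is in view belongs to the job. Several things have the shape of the blue_roller; the one meant has the colours described above. There is more than one size of the stand; the one meant has the size given above.

How it is judged (in metres and radians):
On the way:
1. the blue roller's axle is down in both slots, within 10 mm of the bottom and level, while the fingers still hold it (x of blue_roller in the frame of stand between -0.018 and 0.018 m and y of blue_roller in the frame of stand between -0.011 and 0.011 m and z of blue_roller in the frame of stand between 0.083 and 0.1 m and angle between blue_roller's own x axis and vertical between 1.4808 and 1.6608 rad and contact force between the fingers and blue_roller above 1 N), for 0.1 s.
At the end, for the whole second after the job is handed in: Blue axle at the bottom of both slots: roller's middle within 18 mm of the stand's along the axle and 6 mm sideways, 83 to 96 mm above the bench, level within 0.05 rad, in line with the stand within 0.17 rad, at rest; the white roller within 30 mm of its start (x of blue_roller in the frame of stand between -0.018 and 0.018 m and y of blue_roller in the frame of stand between -0.006 and 0.006 m and z of blue_roller in the frame of stand between 0.083 and 0.096 m and angle between blue_roller's own x axis and vertical between 1.5208 and 1.6208 rad and angle between the x axis of blue_roller and the x axis of stand, either way round below 0.17 rad and linear speed of blue_roller below 0.02 m/s and distance of white_roller from where it was at the start of the episode below 0.03 m); the robot touches nothing.
It fails at once if the white roller is moved more than 30 mm (distance of white_roller from where it was at the start of the episode above 0.03 m).
It also fails if it takes over 45 s, if anything falls off the work surface, if the arm or the gripper's body presses on something with over 40 N, if the wrist force passes 120 N, or if a joint passes its speed limit or range.

## Working session

There is one attempt and no reset: what is moved stays moved. The work goes in short steps, Python scripts to look and compute and a tool call to move; the robot and the scene stay as the last step left them, time stands still between calls to the robot, and variables do not carry over. Pictures are saved under pics/ and viewed, and the job is handed in when it is done.

Besides the shell and the picture viewer there is one more tool, called after "Emit:" by a JSON object that holds its "name" and its "arguments", one argument or row to a line. step_arm: Moves the arm, as the interface text tells. Shifts and turns lie within -1 to 1; 1 stands for 400 mm of shift or pi/2 rad of turn. Its arguments: {"type":"object","properties":{"series":{"type":"array","items":{"type":"array","items":{"type":"number","minimum":-1,"maximum":1}}},"jaw":{"type":"number"}},"required":["series"]}

```bash
mkdir -p pics; ls
python3 - <<'E'
from bench import arm
import cv2,pickle
print(arm.read_state()); print(arm.hold_point_z)
for n in ("side","top","wrist"):
    d=arm.get_image(n); cv2.imwrite(f"pics/{n}0.png",d["image"][:,:,::-1]); pickle.dump(d,open(f"{n}0.pkl","wb"))
    print(n,d["camera_matrix"].tolist(),d["world_from_camera"].round(4).tolist(),[k for k in d])
E
```

```text
pics
{'clock': 0.0, 'joints': array([-9.43407871e-01,  3.85567471e-01,  6.64020059e-03, -4.71826064e-04,
       -1.19401628e+00, -2.58575319e-01]), 'joint_vel': array([ 0.00064345, -0.00021687, -0.00148408,  0.00325887, -0.00032237,
       -0.0005252 ]), 'joint_efforts': array([ 4.22738258e-04, -3.92292666e+01,  1.88408464e+01,  4.18643296e+00,
       -4.68039842e-03,  4.86446893e-06]), 'position': array([ 225.08113904, -582.37738127,  202.12472849]), 'ee_rot': array([-1.83277526e-01,  9.83060602e-01,  1.06397274e-03, -2.62081801e-04]), 'contact_force': array([0.16278494, 0.96570122, 0.50387882]), 'wrist_torque': array([0.00581314, 0.01928664, 0.00613431]), 'gripper_width': 85.50847076961519}
18.700000000000003
side [[420.0419086206868, 0.0, 321.8721982341538], [0.0, 420.0419086206868, 194.9152015393685], [0.0, 0.0, 1.0]] [[-0.88, 0.3369, -0.3349, 153.1918], [-0.4748, -0.6448, 0.599, 513.2118], [-0.0141, 0.6861, 0.7273, 730.6772], [0.0, 0.0, 0.0, 1.0]] ['image', 'camera_matrix', 'world_from_camera']
top [[403.1776575311, 0.0, 322.1295732020121], [0.0, 403.1776575311, 209.8552095172244], [0.0, 0.0, 1.0]] [[0.0092, 0.9949, -0.1002, 339.441], [-0.9999, 0.0098, 0.0055, -39.938], [0.0064, 0.1002, 0.995, 1186.4602], [0.0, 0.0, 0.0, 1.0]] ['image', 'camera_matrix', 'world_from_camera']
wrist [[309.70691628693146, 0.0, 320.6685844379383], [0.0, 309.70691628693146, 197.73643777654496], [0.0, 0.0, 1.0]] [[-0.3603, -0.8994, -0.2476, 162.5564], [0.9328, -0.3466, -0.0983, -607.8337], [0.0026, -0.2664, 0.9639, 373.1509], [0.0, 0.0, 0.0, 1.0]] ['image', 'camera_matrix', 'world_from_camera']
```

View pics/top0.png

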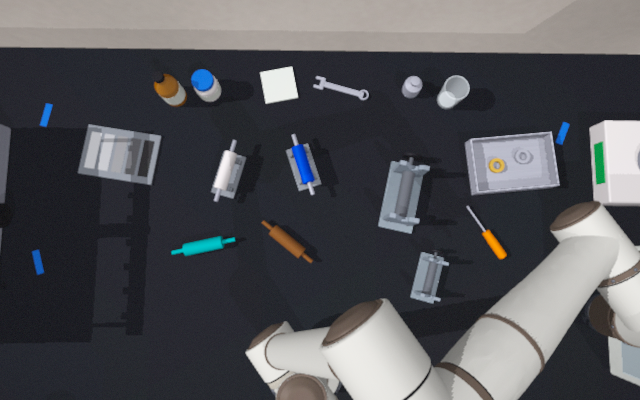

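View pics/side0.png

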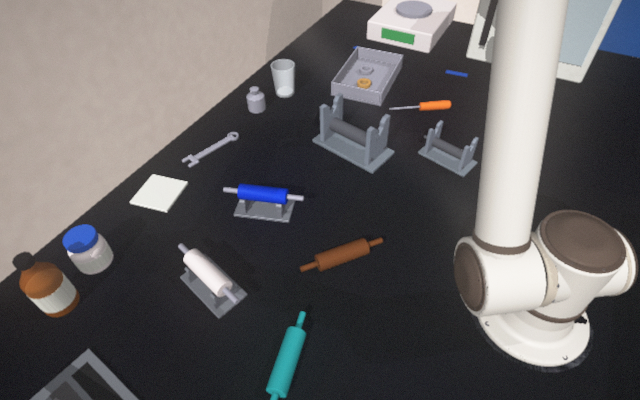

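View pics/wrist0.png

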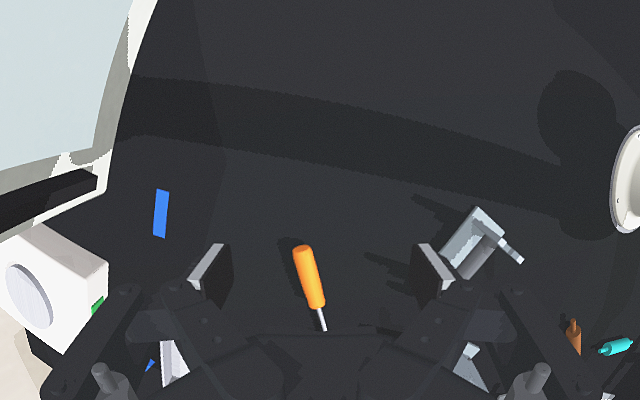

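Top view: rollers are blue (303,165) in a grey rest, white (227,170) in a rest, teal (203,246) and brown (287,242). Stands are a large one (403,195) and a small one (429,278). The blue roller in the rest fits the description. I'll check the stand size by measurement and confirm both in crops.

```bash
cat > h.py <<'E'
import numpy as np,cv2,pickle
def ray(d,u,v):
    K=d["camera_matrix"];T=d["world_from_camera"]
    x=(u-K[0,2])/K[0,0];y=(v-K[1,2])/K[1,1]
    r=T[:3,:3]@np.array([x,-y,-1.]);return T[:3,3],r/np.linalg.norm(r)
def onz(d,u,v,z):
    o,r=ray(d,u,v);return o+r*(z-o[2])/r[2]
def tri(a,b):
    (o1,r1),(o2,r2)=a,b
    A=np.stack([r1,-r2],1);s=np.linalg.lstsq(A,o2-o1,rcond=None)[0]
    p=o1+r1*s[0];q=o2+r2*s[1];return (p+q)/2,np.linalg.norm(p-q)
def proj(d,P):
    K=d["camera_matrix"];T=d["world_from_camera"]
    c=T[:3,:3].T@(np.array(P)-T[:3,3]);return K[0,2]+K[0,0]*c[0]/-c[2],K[1,2]-K[1,1]*c[1]/-c[2]
E
python3 - <<'E'
from h import *
ld=lambda n:pickle.load(open(n+"0.pkl","rb"))
t,s=ld("top"),ld("side")
for n,d,box in (("top",t,(270,120,200,190)),("side",s,(210,70,290,170))):
    x,y,w,h=box;c=d["image"][y:y+h,x:x+w,::-1]
    k=min(800//w,600//h);cv2.imwrite(f"pics/crop_{n}.png",cv2.resize(c,None,fx=k,fy=k,interpolation=cv2.INTER_CUBIC));print(n,k)
R={}
for n,d in (("top",t),("side",s)):
    hsv=cv2.cvtColor(d["image"],cv2.COLOR_RGB2HSV)
    m=cv2.inRange(hsv,(112,150,60),(128,255,255))
    cs,_=cv2.findContours(m,0,2)
    for c in cs:
        if cv2.contourArea(c)>100:
            r=cv2.minAreaRect(c);b=cv2.boxPoints(r);print(n,r);
            e=sorted([(np.linalg.norm(b[i]-b[(i+1)%4]),tuple((b[i]+b[(i+1)%4])/2)) for i in range(4)])[:2]
            print([onz(d,*p,50).round(1) for _,p in e], onz(d,*r[0],50)); R[n]=r[0]
print(tri(ray(t,*R["top"]),ray(s,*R["side"])))
E
```

```text
top 3
side 2
side ((79.25, 238.25003051757812), (25.930675506591797, 35.10127639770508), 71.56504821777344)
[array([868.3, 316.3,  50. ]), array([830.8, 264.4,  50. ])] [849.7725237  290.66665647  50.        ]
side ((262.48370361328125, 193.13438415527344), (50.62942123413086, 16.39514923095703), 6.911227226257324)
[array([643.1,  27.9,  50. ]), array([532.3,  -8.7,  50. ])] [587.28505634   9.47203138  50.        ]Traceback (most recent call last):
  File "<stdin>", line 17, in <module>
KeyError: 'top'
```

Run:
```python
from h import *
ld=lambda n:pickle.load(open(n+"0.pkl","rb"))
t,s=ld("top"),ld("side")
hsv=cv2.cvtColor(t["image"],cv2.COLOR_RGB2HSV); print(hsv[165,303],hsv[155,300])
m=cv2.inRange(hsv,(108,150,60),(128,255,255)); m[:,:270]=0;m[:,340:]=0
c=max(cv2.findContours(m,0,1)[0],key=cv2.contourArea);r=cv2.minAreaRect(c);print(r)
b=cv2.boxPoints(r)
e=sorted([(np.linalg.norm(b[i]-b[(i+1)%4]),tuple((b[i]+b[(i+1)%4])/2)) for i in range(4)])[:2]
print([onz(t,*p,50).round(1) for _,p in e],onz(t,*r[0],50)); print(tri(ray(t,*r[0]),ray(s,262.5,193.1)))
```

```text
[110 255 217] [110 255 217]
((302.3503112792969, 163.42312622070312), (39.509185791015625, 12.648378372192383), 72.18110656738281)
[array([641.9,  29.9,  50. ]), array([532.7,  -6.3,  50. ])] [587.06215708  11.74437618  50.        ]
(array([586.0977183 ,  11.41941156,  52.59169608]), np.float64(0.8804708580859166))
```

View pics/crop_top.png

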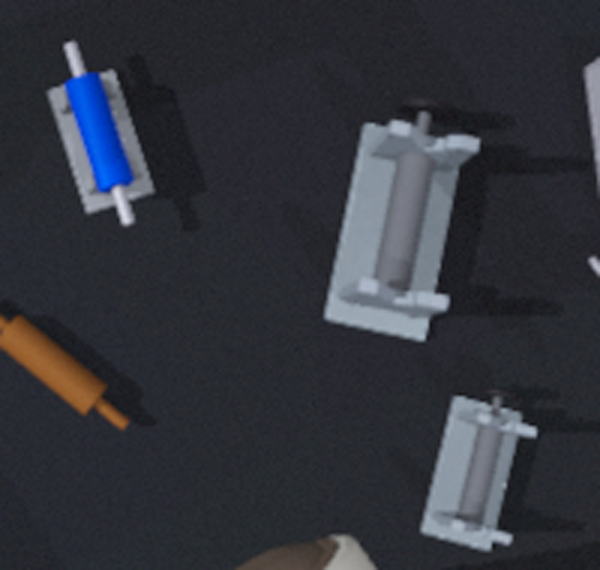

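View pics/crop_side.png

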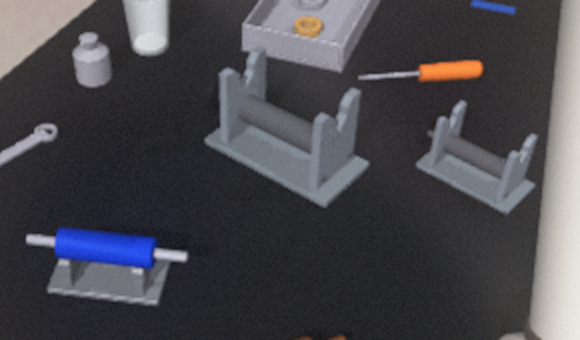

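The crops confirm the blue roller in its rest at top (302,163), axis about (587,12), cover length about 115 mm (110 expected). Now I'll zoom in and measure the stands.

Run:
```python
from h import *
ld=lambda n:pickle.load(open(n+"0.pkl","rb"))
t,s=ld("top"),ld("side")
for n,d,(x,y,w,h),k in (("a",t,(370,145,70,95),6),("b",s,(300,90,110,85),7)):
    c=d["image"][y:y+h,x:x+w,::-1]
    c=cv2.convertScaleAbs(c,alpha=1.4)
    cv2.imwrite(f"pics/st_{n}.png",cv2.resize(c,None,fx=k,fy=k,interpolation=cv2.INTER_CUBIC))
```

```text
(no output)
```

View pics/st_a.png

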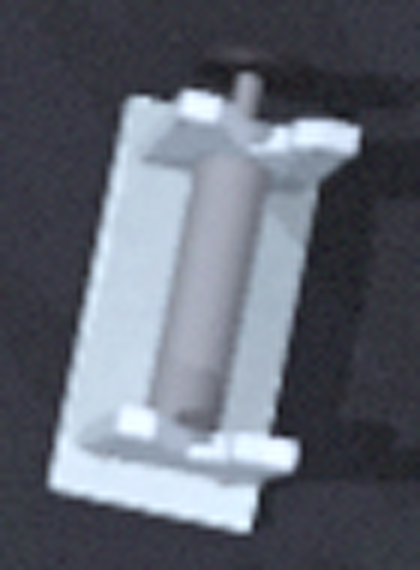

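View pics/st_b.png

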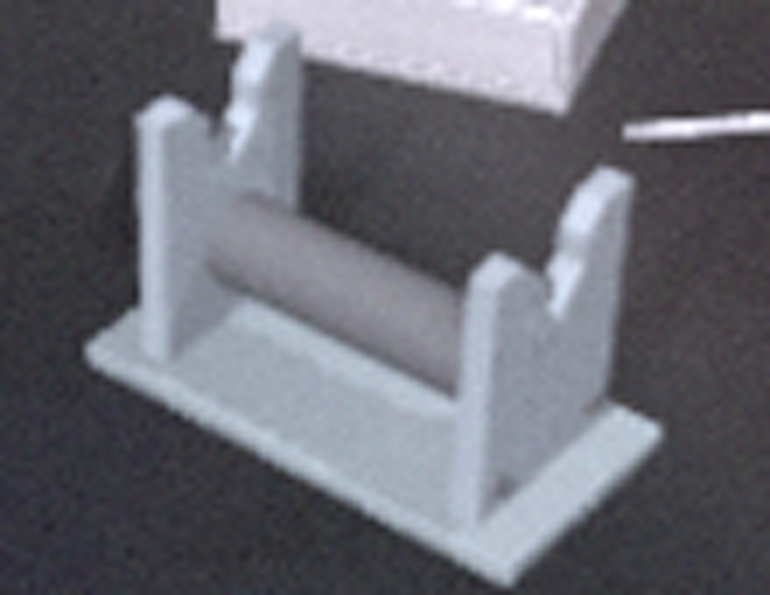

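Run:
```python
from h import *
ld=lambda n:pickle.load(open(n+"0.pkl","rb"))
t,s=ld("top"),ld("side")
T=lambda x,y,z:onz(t,370+x/6-.4,145+y/6-.4,z)
S=lambda x,y,z:onz(s,300+x/7-.4,90+y/7-.4,z)
b=[T(128,95,10),T(48,490,10),T(252,533,5)]
print("top base",[p.round(1) for p in b],"L",np.linalg.norm(b[0]-b[1]),"W",np.linalg.norm(b[2]-b[1]),"c",(b[0]+b[2])/2)
c=[T(115,420,118),T(299,455,118),T(178,105,118),T(362,140,118)]
print("cheeks",[p.round(1) for p in c],[np.linalg.norm(c[i]-c[j]).round(1) for i,j in((0,1),(2,3),(0,2),(1,3))],"c",sum(c)/4)
b2=[S(87,350,10),S(507,575,10),S(662,430,10)]
print("side base",[p.round(1) for p in b2],"L",np.linalg.norm(b2[0]-b2[1]),"W",np.linalg.norm(b2[2]-b2[1]),"c",(b2[0]+b2[2])/2)
# small stand top
q=[onz(t,270+a/3,120+v/3,10) for a,v in((455,397),(423,533),(490,550))]
print("small",np.linalg.norm(q[0]-q[1]),np.linalg.norm(q[2]-q[1]))
for p in (b,b2):
    v=p[0]-p[1];print("yaw",np.degrees(np.arctan2(v[1],v[0])))
v=c[2]+c[3]-c[0]-c[1];print(np.degrees(np.arctan2(v[1],v[0])))
v=np.array([641.9-532.7,29.9+6.3]);print("blue yaw",np.degrees(np.arctan2(v[1],v[0])))
a=cv2.cvtColor(t["image"],cv2.COLOR_RGB2HSV)
from scipy.spatial.transform import Rotation as Ro
from bench import arm
st=arm.read_state();M=Ro.from_quat(st["ee_rot"]).as_matrix();print(M.round(3))
```

```text
top base [array([ 607.6, -249.5,   10. ]), array([ 411.3, -209. ,   10. ]), array([ 391.6, -309.4,    5. ])] L 200.4375217784242 W 102.45201703321268 c [ 499.58234127 -279.4675902     7.5       ]
cheeks [array([ 436.1, -223.4,  118. ]), array([ 421.3, -304.9,  118. ]), array([ 578.7, -252.8,  118. ]), array([ 563.5, -335.4,  118. ])] [np.float64(82.9), np.float64(84.0), np.float64(145.5), np.float64(145.4)] c [ 499.90963914 -279.12833974  118.        ]
side base [array([ 605.8, -248.4,   10. ]), array([ 412.2, -207.6,   10. ]), array([ 392.6, -306.1,   10. ])] L 197.90481086912524 W 100.40529382610399 c [ 499.20328493 -277.23815625   10.        ]
small 133.92896808100943 65.83831433981337
yaw -11.675955237247022
yaw -11.901907998990046
-11.878582629885258
blue yaw 18.340453395383793
[[-0.933 -0.36  -0.001]
 [-0.36   0.933  0.002]
 [ 0.     0.002 -1.   ]]
```

The large stand (top 403,195) measures 200 x 101 mm, so it is the one meant; the small one is 134 x 66. Both views agree on its centre at (499.6, -278.5) and yaw -11.8°. The blue roller's middle is (587, 11.5) with yaw 18.3°. Moving over to the roller.

Emit:
{"name": "step_arm", "arguments": {
  "series": [
    [0.2,0.3,0,0,0,0],
    [0.45,0.75,0,0,0,0],
    [0.45,0.75,0,0,0,0],
    [0.45,0.75,0,0,0,0],
    [0.45,0.75,0,0,0,0],
    [0.45,0.75,0,0,0,0],
    [0.45,0.75,0,0,0,0],
    [0.45,0.75,0,0,0,0],
    [0.45,0.75,0,0,0,0],
    [0.45,0.75,0,0,0,0],
    [0.45,0.75,0,0,0,0],
    [0.45,0.75,0,0,0,0]
  ],
  "jaw": 1
}}

```text
clock: 1.15
position: [405.0, -283.2, 203.0]
ee_rot: [-0.183, 0.983, 0.0, -0.0]
contact_force: [-0.4, 0.0, 0.1]
gripper_width: 85.7
```

Emit:
{"name": "step_arm", "arguments": {
  "series": [
    [0.454,0.736,0,0,0,-0.03],
    [0.454,0.736,0,0,0,-0.03],
    [0.454,0.736,0,0,0,-0.03],
    [0.454,0.736,0,0,0,-0.03],
    [0.454,0.736,0,0,0,-0.03],
    [0.454,0.736,0,0,0,-0.03],
    [0.454,0.736,0,0,0,-0.03],
    [0.454,0.736,0,0,0,-0.03],
    [0.454,0.736,0,0,0,-0.03],
    [0.454,0.736,0,0,0,-0.03],
    [0.454,0.736,-0.1,0,0,-0.03],
    [0.454,0.736,-0.15,0,0,-0.03]
  ]
}}

```text
clock: 2.15
position: [585.4, 9.8, 140.8]
ee_rot: [-0.159, 0.987, 0.001, -0.001]
contact_force: [-0.8, 0.1, -1.2]
gripper_width: 85.6
```

Run:
```python
from bench import arm
import cv2,pickle
for n in ("side","wrist"):
    d=arm.get_image(n); cv2.imwrite(f"pics/{n}1.png",d["image"][:,:,::-1]); pickle.dump(d,open(f"{n}1.pkl","wb"))
s=arm.read_state();print(s["position"],s["ee_rot"])
```

```text
[583.30792821   8.91143944 139.05298238] [-1.58540176e-01  9.87340190e-01 -6.50710408e-05 -4.93525250e-03]
```

View pics/wrist1.png

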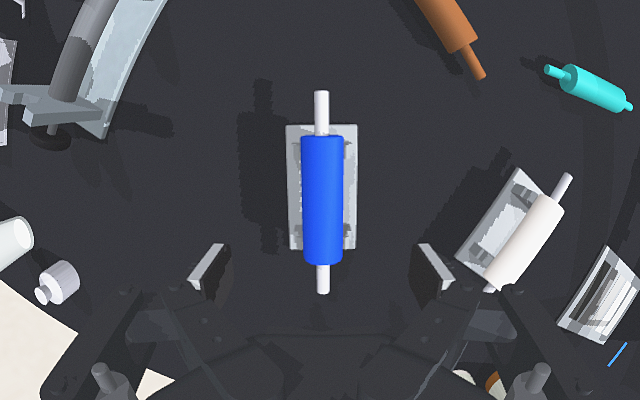

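View pics/side1.png

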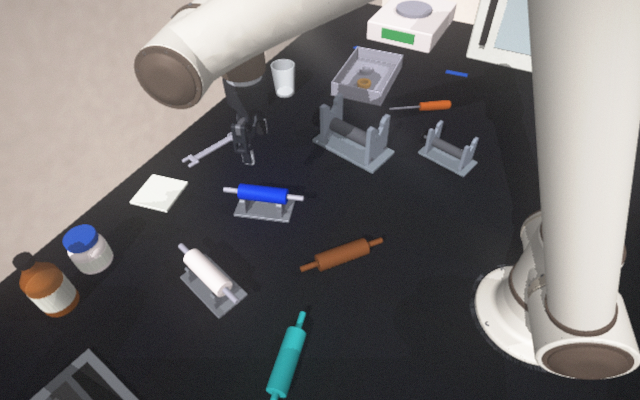

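The wrist view shows the blue roller at about (322,200), between the fingers and aligned with image vertical, and the axle parallel to the pads. I'll cross-check its position by fisheye.

```bash
cat >> h.py <<'E'
def wray(d,u,v):
    K=d["camera_matrix"];T=d["world_from_camera"]
    a=np.array([(u-K[0,2])/K[0,0],(v-K[1,2])/K[1,1]]);th=np.linalg.norm(a);k=np.sin(th)/th
    return T[:3,3],T[:3,:3]@np.array([a[0]*k,-a[1]*k,-np.cos(th)])
def wonz(d,u,v,z):
    o,r=wray(d,u,v);return o+r*(z-o[2])/r[2]
E
python3 - <<'E'
from h import *
from bench import arm
for d in (pickle.load(open("wrist1.pkl","rb")),arm.get_image("wrist")):
    hsv=cv2.cvtColor(d["image"],cv2.COLOR_RGB2HSV)
    m=cv2.inRange(hsv,(108,150,60),(128,255,255))
    c=max(cv2.findContours(m,0,1)[0],key=cv2.contourArea);x,y,w,h=cv2.boundingRect(c);print(x,y,w,h)
    # axle ends: tips at (321.5,91) and (323,294)
    a,b=wonz(d,321.5,91,50),wonz(d,323,294,50);v=b-a
    print(a.round(1),b.round(1),np.linalg.norm(v),np.degrees(np.arctan2(v[1],v[0])),(a+b)/2)
    p=wonz(d,x+w/2,y,50);q=wonz(d,x+w/2,y+h,50);print(np.linalg.norm(p-q),(p+q)/2)
    l=wonz(d,x,195,50);r=wonz(d,x+w,195,50);print(np.linalg.norm(l-r))
    s=arm.read_state();print(s["clock"],s["position"],s["ee_rot"],s["joint_vel"].round(3))
E
```

```text
301 135 43 131
[498.7 -18.1  50. ] [676.3  42.   50. ] 187.49698578124415 18.682248169983865 [587.48490184  11.97347457  50.        ]
119.57125465286352 [590.08889341  12.97293368  50.        ]
37.04791052925888
2.3 [585.5003613    9.18154817 141.90178937] [-1.59028210e-01  9.87271516e-01 -4.48897976e-04 -2.18664442e-03] [ 0.004 -0.037  0.069  0.022 -0.002 -0.003]
302 134 42 129
[499.7 -18.5  50. ] [679.1  42.3  50. ] 189.45177393393726 18.726719472551682 [589.43480892  11.92875537  50.        ]
118.47420382325515 [589.97943539  12.71551535  50.        ]
36.54369869558398
2.3 [585.5003613    9.18154817 141.90178937] [-1.59028210e-01  9.87271516e-01 -4.48897976e-04 -2.18664442e-03] [ 0.004 -0.037  0.069  0.022 -0.002 -0.003]
```

Emit:
{"name": "step_arm", "arguments": {
  "series": [
    [0.003,0.003,-0.04,0,0,0],
    [0.003,0.003,-0.08,0,0,0],
    [0.003,0.003,-0.12,0,0,0],
    [0.003,0.003,-0.16,0,0,0],
    [0.003,0.003,-0.2,0,0,0],
    [0.003,0.003,-0.23,0,0,0],
    [0.003,0.003,-0.25,0,0,0],
    [0.003,0.003,-0.265,0,0,0],
    [0.003,0.003,-0.28,0,0,0],
    [0.003,0.003,-0.283,0,0,0],
    [0.003,0.003,-0.283,0,0,0],
    [0.003,0.003,-0.283,0,0,0]
  ]
}}

```text
clock: 3.3
position: [588.7, 12.7, 30.7]
ee_rot: [-0.16, 0.987, -0.0, 0.001]
contact_force: [0.0, 0.5, 0.7]
gripper_width: 85.7
```

Run:
```python
from h import *
from bench import arm
d=arm.get_image("wrist");cv2.imwrite("pics/wrist2.png",d["image"][:,:,::-1])
s=arm.read_state();print(s["position"],s["ee_rot"],s["contact_force"])
```

```text
[588.70343057  12.75677019  30.7462157 ] [-1.60258563e-01  9.87074815e-01 -8.38518866e-06  7.08557188e-04] [-0.02446285  0.27975816 -0.29190572]
```

View pics/wrist2.png

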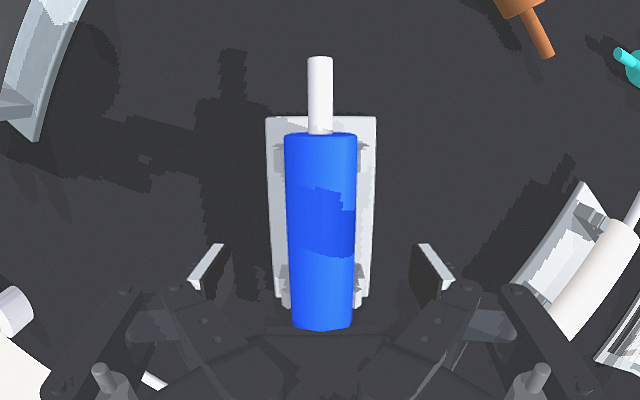

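The fingers (tips at columns 222 and 418, rows 245–290) straddle the roller (centre column 320) evenly. Closing.

Emit:
{"name": "step_arm", "arguments": {
  "series": [
    [0,0,0,0,0,0],
    [0,0,0,0,0,0],
    [0,0,0,0,0,0],
    [0,0,0,0,0,0],
    [0,0,0,0,0,0],
    [0,0,0,0,0,0],
    [0,0,0,0,0,0],
    [0,0,0,0,0,0],
    [0,0,0,0,0,0],
    [0,0,0,0,0,0],
    [0,0,0,0,0,0],
    [0,0,0,0,0,0]
  ],
  "jaw": -1
}}

```text
clock: 4.35
position: [588.3, 12.5, 30.4]
ee_rot: [-0.16, 0.987, -0.0, 0.0]
contact_force: [-1.5, -0.5, 5.6]
gripper_width: 26.3
```

Emit:
{"name": "step_arm", "arguments": {
  "series": [
    [0,0,0,0,0,0],
    [0,0,0,0,0,0],
    [0,0,0,0,0,0]
  ]
}}

```text
clock: 4.6
position: [588.3, 12.6, 30.4]
ee_rot: [-0.16, 0.987, -0.0, 0.0]
contact_force: [-1.3, -1.1, 5.5]
gripper_width: 26.5
```

Run:
```python
from h import *
from bench import arm
d=arm.get_image("wrist");cv2.imwrite("pics/wrist3.png",d["image"][:,:,::-1])
d=arm.get_image("side");cv2.imwrite("pics/side3.png",cv2.resize(d["image"][120:240,180:340,::-1],None,fx=5,fy=5))
s=arm.read_state();print(s["position"],s["ee_rot"],s["contact_force"],s["gripper_width"])
```

```text
[588.25832442  12.5355768   30.40492055] [-1.60234106e-01  9.87079022e-01 -1.12226937e-04  1.49099051e-04] [-1.40845669 -0.52375466  6.0668582 ] 26.639267549463202
```

View pics/wrist3.png

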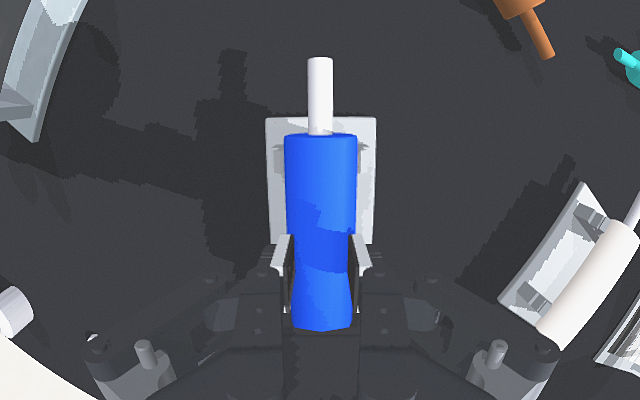

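View pics/side3.png

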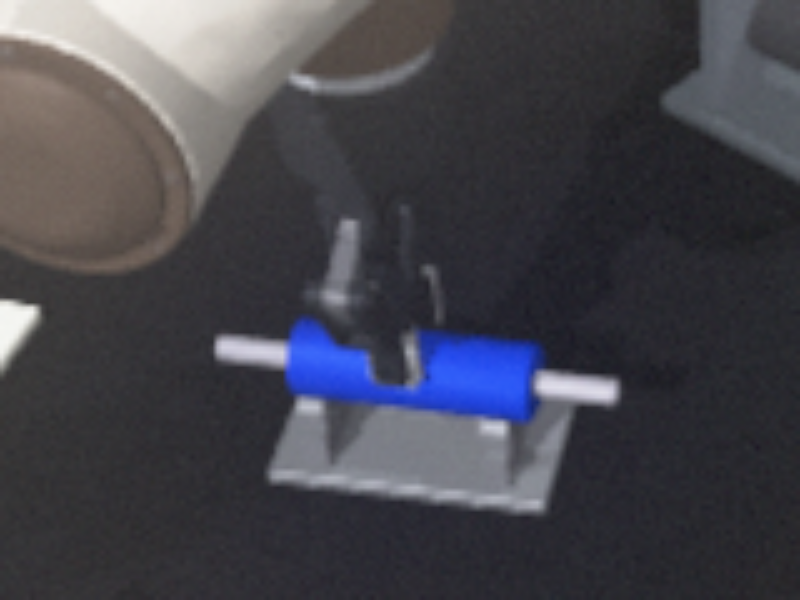

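Run:
```python
from h import *
from bench import arm
s=pickle.load(open("side1.pkl","rb"))
n=np.array([-np.sin(np.radians(18.5)),np.cos(np.radians(18.5)),0]);c=np.array([588,12.3,50])
for u,v in((375,383),(410,387)):
  o,r=ray(s,180+u/5,120+v/5)
  for off in (13,18,22,26):
    k=((c+n*off-o)@n)/(r@n);print(off,(o+r*k).round(1))
```

```text
13 [594.3  28.1  52.8]
18 [590.6  32.2  58.5]
22 [587.7  35.4  63. ]
26 [584.7  38.6  67.5]
13 [579.1  23.   52.9]
18 [575.5  27.1  58.6]
22 [572.7  30.4  63.1]
26 [569.8  33.6  67.6]
```

The side view suggests the pad tips may be higher than expected. I'll check that against the wrist view before lifting.

```bash
cat >> h.py <<'E'
def wproj(d,P):
    K=d["camera_matrix"];T=d["world_from_camera"]
    c=T[:3,:3].T@(np.array(P)-T[:3,3]);c=c*[1,-1,-1];th=np.arctan2(np.hypot(c[0],c[1]),c[2]);e=c[:2]/np.hypot(c[0],c[1])
    return np.array([K[0,2],K[1,2]])+K[0,0]*th*e
E
python3 - <<'E'
from h import *
from bench import arm
d=arm.get_image("wrist");s=arm.read_state()
from scipy.spatial.transform import Rotation as Ro
M=Ro.from_quat(s["ee_rot"]).as_matrix();p=s["position"]
print(d["world_from_camera"][:3,3],p)
im=d["image"][:,:,::-1].copy()
for w in (13.2,18):
  for dz in (0,-10,-20,-25,-30):
    print(w,dz,[wproj(d,p+M@np.array([sx,sy,dz])).round(0).tolist() for sx in(-11,11) for sy in (-w,w)])
cv2.imwrite("pics/w4.png",cv2.resize(im[190:350,220:420],None,fx=4,fy=4,interpolation=cv2.INTER_CUBIC))
E
```

```text
[524.45547898  -9.5525508  201.30945969] [588.25428023  12.53914659  30.38438209]
13.2 0 [[300.0, 247.0], [344.0, 247.0], [299.0, 213.0], [345.0, 213.0]]
13.2 -10 [[299.0, 255.0], [345.0, 255.0], [298.0, 219.0], [346.0, 219.0]]
13.2 -20 [[298.0, 263.0], [346.0, 263.0], [297.0, 225.0], [347.0, 225.0]]
13.2 -25 [[297.0, 267.0], [347.0, 267.0], [296.0, 228.0], [348.0, 228.0]]
13.2 -30 [[297.0, 271.0], [348.0, 271.0], [295.0, 232.0], [349.0, 232.0]]
18 0 [[292.0, 247.0], [352.0, 247.0], [291.0, 213.0], [353.0, 213.0]]
18 -10 [[291.0, 255.0], [353.0, 254.0], [289.0, 219.0], [355.0, 219.0]]
18 -20 [[289.0, 262.0], [355.0, 262.0], [288.0, 225.0], [357.0, 225.0]]
18 -25 [[288.0, 267.0], [356.0, 267.0], [287.0, 228.0], [358.0, 228.0]]
18 -30 [[287.0, 271.0], [357.0, 271.0], [286.0, 232.0], [359.0, 232.0]]
```

View pics/w4.png

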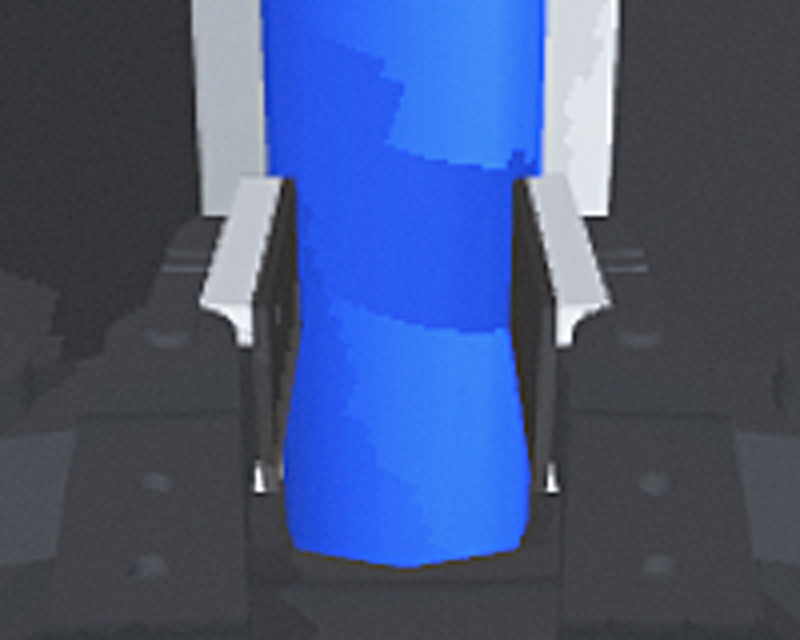

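Run:
```python
from h import *
d=pickle.load(open("wrist0.pkl","rb"))
from scipy.spatial.transform import Rotation as Ro
M=Ro.from_quat([-1.83277526e-01,9.83060602e-01,1.06397274e-03,-2.62081801e-04]).as_matrix();p=np.array([225.08,-582.38,202.12])
for dz in (0,-13,-20,-30,-40,-45,-50):
    print(dz,[wproj(d,p+M@np.array([sx,sy,dz])).round(0).tolist() for sx in(11,-11) for sy in (-42.7,42.7)])
im=d["image"][:,:,::-1]
cv2.imwrite("pics/w5.png",cv2.resize(im[220:340,160:480],None,fx=2.5,fy=2.5,interpolation=cv2.INTER_CUBIC))
```

```text
0 [[250.0, 213.0], [394.0, 213.0], [252.0, 247.0], [391.0, 247.0]]
-13 [[245.0, 220.0], [399.0, 220.0], [248.0, 256.0], [396.0, 256.0]]
-20 [[242.0, 225.0], [402.0, 224.0], [245.0, 261.0], [399.0, 261.0]]
-30 [[237.0, 231.0], [407.0, 231.0], [241.0, 270.0], [403.0, 270.0]]
-40 [[232.0, 239.0], [413.0, 239.0], [237.0, 279.0], [408.0, 279.0]]
-45 [[229.0, 243.0], [415.0, 243.0], [234.0, 285.0], [410.0, 284.0]]
-50 [[226.0, 248.0], [419.0, 248.0], [232.0, 290.0], [413.0, 290.0]]
```

View pics/w5.png

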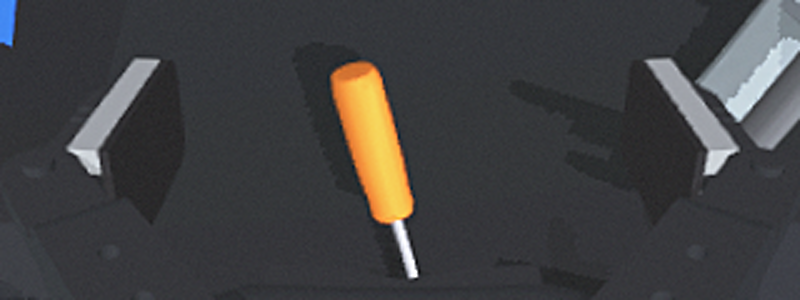

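Three measurements agree:
- **Wrist view:** the tip corner at (295,235) lies 32 mm behind the reported TCP.
- **Side view:** the tips are at z of about 60.
- **Opening:** 26.5 mm is the cover's chord 12 mm above the axle.

So the fingers really end about 32 mm behind the reported TCP, and this grip is only on the roller's upper part. I'll reopen and go lower in stages, watching the force.

Emit:
{"name": "step_arm", "arguments": {
  "series": [
    [0,0,0,0,0,0],
    [0,0,0,0,0,0],
    [0,0,0,0,0,0],
    [0,0,0,0,0,0],
    [0,0,0,0,0,0],
    [0,0,0,0,0,0],
    [0,0,0,0,0,0],
    [0,0,0,0,0,0],
    [0,0,0,0,0,0],
    [0,0,0,0,0,0]
  ],
  "jaw": 1
}}

```text
clock: 5.58
position: [588.1, 12.6, 30.0]
ee_rot: [-0.16, 0.987, 0.0, 0.0]
contact_force: [-0.5, 0.3, 0.2]
gripper_width: 85.3
```

Emit:
{"name": "step_arm", "arguments": {
  "series": [
    [0,0,-0.008,0,0,0],
    [0,0,-0.016,0,0,0],
    [0,0,-0.024,0,0,0],
    [0,0,-0.03,0,0,0],
    [0,0,-0.03,0,0,0],
    [0,0,-0.03,0,0,0]
  ]
}}

```text
clock: 6.08
position: [588.0, 12.6, 17.7]
ee_rot: [-0.16, 0.987, -0.0, -0.0]
contact_force: [-0.4, 0.1, -0.2]
gripper_width: 85.6
```

Emit:
{"name": "step_arm", "arguments": {
  "series": [
    [0,0,-0.008,0,0,0],
    [0,0,-0.016,0,0,0],
    [0,0,-0.024,0,0,0],
    [0,0,-0.032,0,0,0],
    [0,0,-0.032,0,0,0],
    [0,0,-0.032,0,0,0]
  ]
}}

```text
clock: 6.58
position: [587.9, 12.6, 4.9]
ee_rot: [-0.16, 0.987, -0.0, -0.0]
contact_force: [-0.1, -0.0, 1.0]
gripper_width: 85.3
```

Run:
```python
from h import *
from bench import arm
d=arm.get_image("wrist");cv2.imwrite("pics/wrist6.png",d["image"][:,:,::-1])
d=arm.get_image("side");cv2.imwrite("pics/side6.png",cv2.resize(d["image"][120:240,180:340,::-1],None,fx=5,fy=5))
s=arm.read_state();print(s["position"],s["contact_force"],s["gripper_width"])
```

```text
[588.25072008  12.64670812   5.25945307] [ 0.67680637  0.17609763 -0.64852121] 85.1494869240781
```

View pics/side6.png

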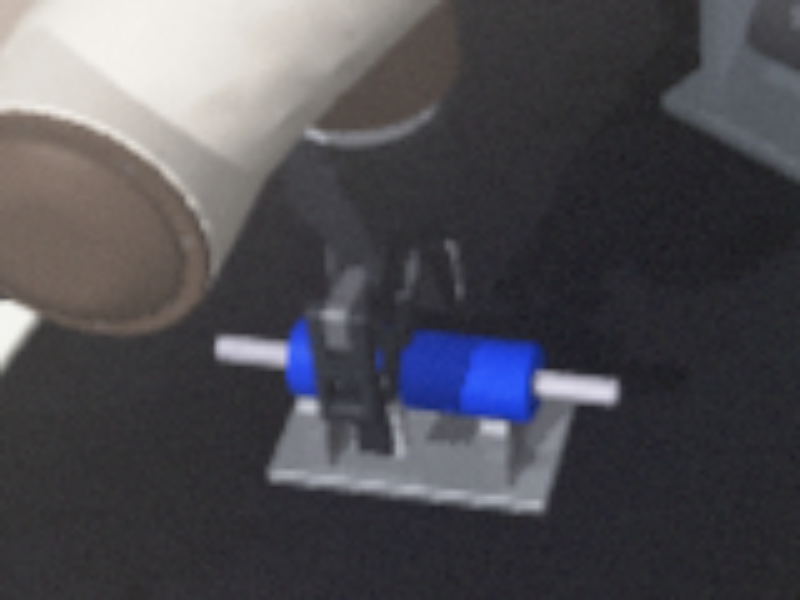

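View pics/wrist6.png

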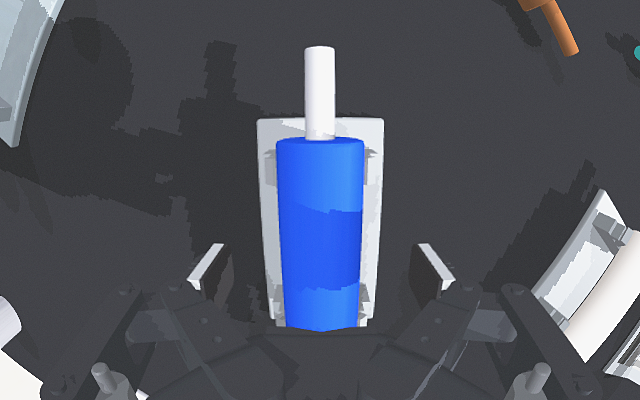

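The side view shows the fingertip at (380,455), well below the cover, with no contact force. The wrist view is still centred. Closing.

Emit:
{"name": "step_arm", "arguments": {
  "series": [
    [0,0,0,0,0,0],
    [0,0,0,0,0,0],
    [0,0,0,0,0,0],
    [0,0,0,0,0,0],
    [0,0,0,0,0,0],
    [0,0,0,0,0,0],
    [0,0,0,0,0,0],
    [0,0,0,0,0,0],
    [0,0,0,0,0,0],
    [0,0,0,0,0,0]
  ],
  "jaw": -1
}}

```text
clock: 7.52
position: [588.4, 12.6, 5.7]
ee_rot: [-0.16, 0.987, -0.0, 0.0]
contact_force: [-1.3, -1.8, 4.0]
gripper_width: 34.5
```

Run:
```python
from h import *
from bench import arm
d=arm.get_image("wrist");cv2.imwrite("pics/wrist7.png",d["image"][:,:,::-1])
d=arm.get_image("side");cv2.imwrite("pics/side7.png",cv2.resize(d["image"][120:240,180:340,::-1],None,fx=5,fy=5))
s=arm.read_state();print(s["position"],s["contact_force"],s["gripper_width"])
```

```text
[588.42808304  12.59257118   5.64683322] [-1.18949662 -0.83840412  5.45901134] 34.22597638896382
```

View pics/side7.png

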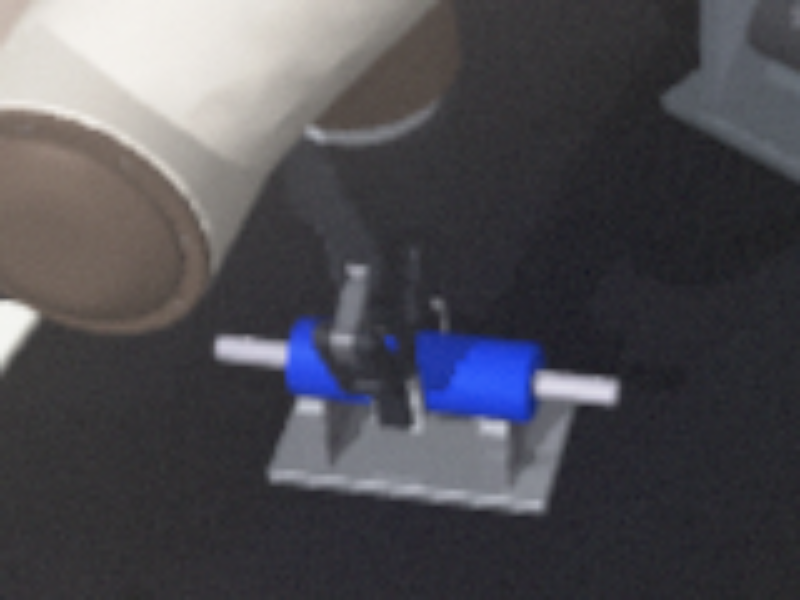

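Width is 34.2 mm on the 36 mm cover and the tip at (400,428) is below the axle, so this is a proper grip. Lifting 140 mm.

Emit:
{"name": "step_arm", "arguments": {
  "series": [
    [0,0,0.01,0,0,0],
    [0,0,0.03,0,0,0],
    [0,0,0.06,0,0,0],
    [0,0,0.1,0,0,0],
    [0,0,0.14,0,0,0],
    [0,0,0.18,0,0,0],
    [0,0,0.22,0,0,0],
    [0,0,0.26,0,0,0],
    [0,0,0.3,0,0,0],
    [0,0,0.33,0,0,0],
    [0,0,0.35,0,0,0],
    [0,0,0.35,0,0,0]
  ]
}}

```text
clock: 8.62
position: [588.8, 13.0, 146.7]
ee_rot: [-0.16, 0.987, 0.0, 0.001]
contact_force: [0.1, -0.6, -2.8]
gripper_width: 34.2
```

Run:
```python
from h import *
from bench import arm
d=arm.get_image("wrist");cv2.imwrite("pics/wrist8.png",d["image"][:,:,::-1])
d=arm.get_image("side");cv2.imwrite("pics/side8.png",d["image"][:,:,::-1])
s=arm.read_state();print(s["position"],s["ee_rot"],s["contact_force"],s["wrist_torque"],s["gripper_width"])
```

```text
[587.39410721  12.77611524 144.46370527] [-1.59961897e-01  9.87122898e-01  3.09563939e-04 -6.93189400e-04] [ 0.01557574 -0.2551265  -3.61300542] [ 0.03496905  0.02120236 -0.00510179] 34.68578769190551
```

View pics/wrist8.png

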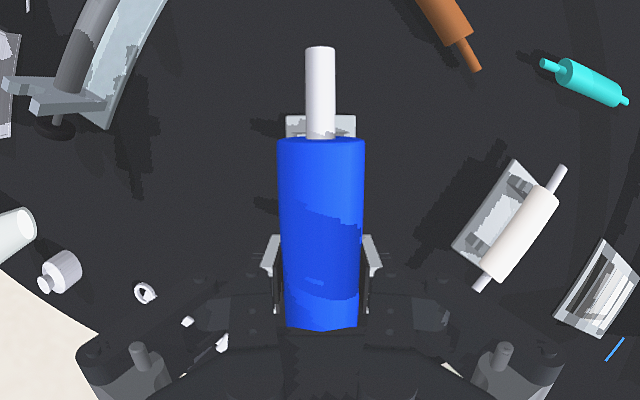

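View pics/side8.png

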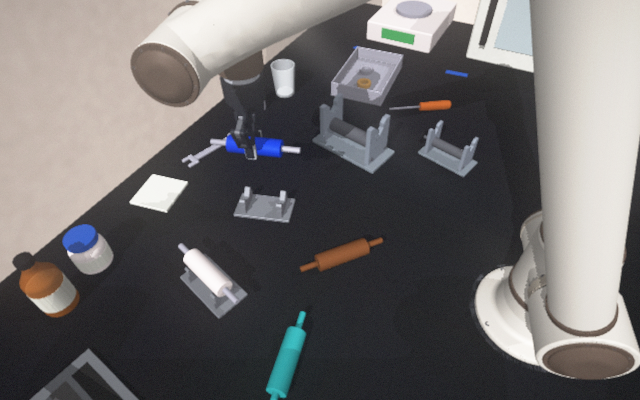

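The roller is held level and centred: gripper width 34.7 mm, load about 3.6 N. The white roller is undisturbed. Moving above the stand with a -30.2° turn.

Emit:
{"name": "step_arm", "arguments": {
  "series": [
    [-0.02,-0.05,0.03,0,0,-0.03],
    [-0.04,-0.12,0.05,0,0,-0.08],
    [-0.06,-0.2,0.05,0,0,-0.13],
    [-0.09,-0.28,0.05,0,0,-0.18],
    [-0.11,-0.36,0.05,0,0,-0.23],
    [-0.14,-0.44,0.05,0,0,-0.27],
    [-0.16,-0.52,0.05,0,0,-0.3],
    [-0.18,-0.59,0.05,0,0,-0.32],
    [-0.2,-0.65,0.05,0,0,-0.336],
    [-0.21,-0.69,0.05,0,0,-0.336],
    [-0.219,-0.72,0.05,0,0,-0.336],
    [-0.221,-0.728,0.05,0,0,-0.336]
  ]
}}

```text
clock: 9.72
position: [498.4, -279.8, 163.9]
ee_rot: [0.104, 0.995, 0.0, -0.001]
contact_force: [0.4, -0.3, -2.3]
gripper_width: 34.3
```

Emit:
{"name": "step_arm", "arguments": {
  "series": [
    [0,0,0,0,0,0],
    [0,0,0,0,0,0],
    [0,0,0,0,0,0],
    [0,0,0,0,0,0],
    [0,0,0,0,0,0],
    [0,0,0,0,0,0]
  ]
}}

```text
clock: 10.22
position: [500.0, -278.0, 165.3]
ee_rot: [0.102, 0.995, 0.0, 0.0]
contact_force: [-0.1, -0.5, -4.2]
gripper_width: 34.5
```

Run:
```python
from h import *
from bench import arm
for n in("top","side","wrist"):
    d=arm.get_image(n);pickle.dump(d,open(n+"9.pkl","wb"));cv2.imwrite(f"pics/{n}9.png",d["image"][:,:,::-1])
s=arm.read_state();print(s["position"],s["ee_rot"],s["contact_force"],s["gripper_width"])
```

```text
[ 499.82190099 -278.29302795  165.2623609 ] [1.02667203e-01 9.94715760e-01 1.65387169e-05 4.71674195e-05] [ 0.11524707 -0.71116478 -2.8105594 ] 34.46703008877772
```

View pics/wrist9.png

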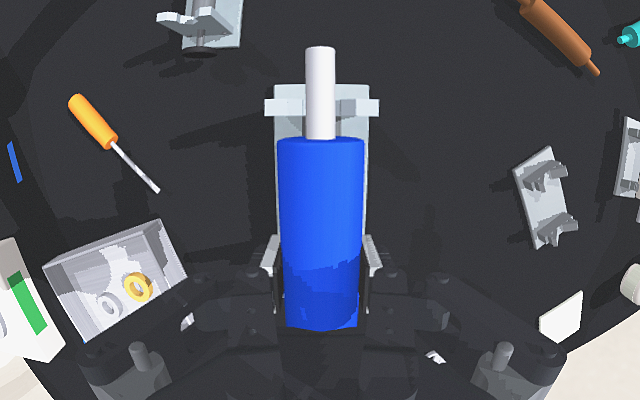

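View pics/side9.png

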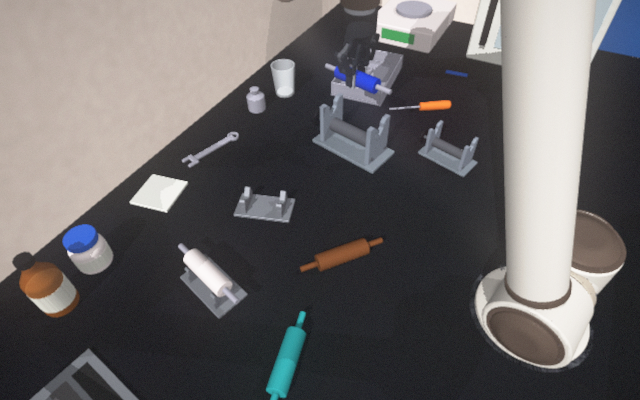

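View pics/top9.png

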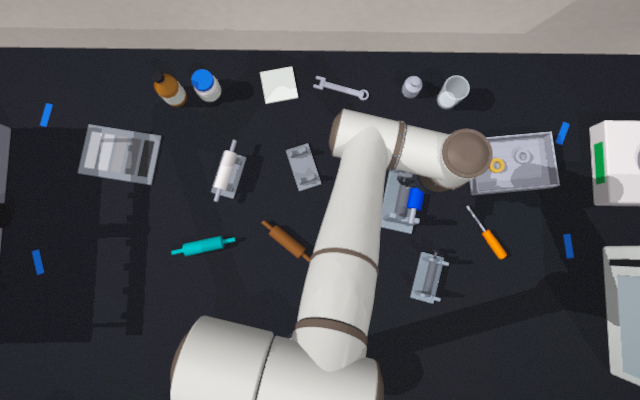

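Run:
```python
from h import *
d=pickle.load(open("wrist9.pkl","rb"));s=pickle.load(open("side9.pkl","rb"))
c=(wonz(d,264,107,118)+wonz(d,379,107,118))/2; print("cheek mid",c,np.linalg.norm(wonz(d,264,107,118)-wonz(d,379,107,118)))
yaw=np.radians(-11.8);ex=np.array([np.cos(yaw),np.sin(yaw)]);ey=np.array([-ex[1],ex[0]])
o=np.array([499.6,-278.5])
st=lambda p:((p[:2]-o)@ex,(p[:2]-o)@ey)
print("cheek in stand",st(c))
for u,v in((320,47),(320.5,137)):
    p=wonz(d,u,v,209.7);print("axle",p,st(p))
h=cv2.cvtColor(s["image"],cv2.COLOR_RGB2HSV);m=cv2.inRange(h,(112,150,60),(128,255,255));m[140:]=0;m[:,:310]=0;m[:,420:]=0
ys,xs=np.nonzero(m);print(xs.min(),xs.max(),ys.min(),ys.max())
im=s["image"][50:130,310:420,::-1];cv2.imwrite("pics/s9.png",cv2.resize(im,None,fx=7,fy=7,interpolation=cv2.INTER_CUBIC))
```

```text
cheek mid [ 428.4790958  -263.34677639  118.        ] 80.78383415768828
cheek in stand (np.float64(-72.71670818123462), np.float64(0.2890523097560298))
axle [ 406.69369462 -259.77927574  209.7       ] (np.float64(-94.77126675005722), np.float64(-0.6738661705841629))
axle [ 443.16776671 -267.18057915  209.7       ] (np.float64(-57.554449710899185), np.float64(-0.45995697533265617))
334 380 67 92
```

View pics/s9.png

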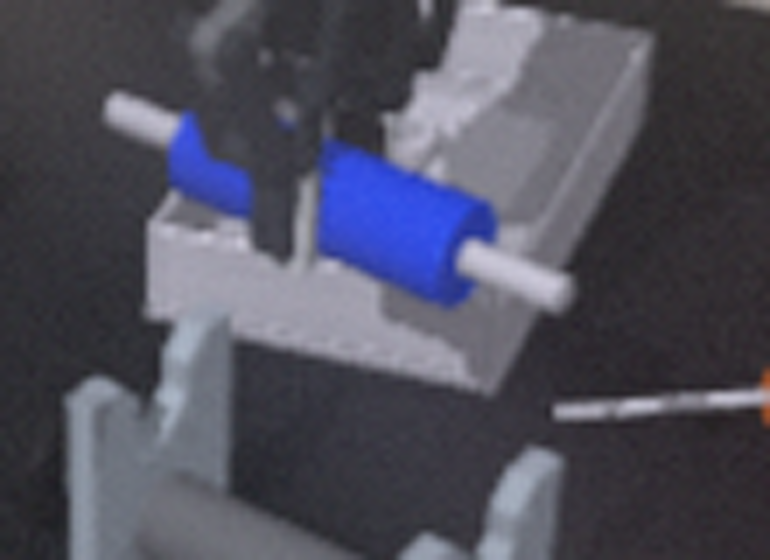

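Run:
```python
from h import *
s=pickle.load(open("side9.pkl","rb"))
yaw=np.radians(-11.8);ex=np.array([np.cos(yaw),np.sin(yaw),0]);ey=np.array([-ex[1],ex[0],0]);o=np.array([499.6,-279,0])
for u,v in((112,106),(565,288)):
    c,r=ray(s,310+u/7-.4,50+v/7-.4);k=((o-c)@ey)/(r@ey);p=c+r*k;print(p.round(1),((p-o)@ex).round(1))
```

```text
[ 588.8 -297.6  210.9] 91.2
[ 407.4 -259.7  213.6] -94.2
```

Emit:
{"name": "step_arm", "arguments": {
  "series": [
    [0,0.001,-0.03,0,0,0],
    [0,0.001,-0.06,0,0,0],
    [0,0.001,-0.09,0,0,0],
    [0,0.001,-0.12,0,0,0],
    [0,0.001,-0.15,0,0,0],
    [0,0.001,-0.175,0,0,0],
    [0,0.001,-0.195,0,0,0],
    [0,0.001,-0.205,0,0,0],
    [0,0.001,-0.21,0,0,0],
    [0,0.001,-0.21,0,0,0],
    [0,0.001,-0.21,0,0,0]
  ]
}}

```text
clock: 11.28
position: [500.2, -278.3, 81.7]
ee_rot: [0.103, 0.995, -0.0, 0.001]
contact_force: [-0.4, 0.2, -3.4]
gripper_width: 34.2
```

Run:
```python
from h import *
from bench import arm
for n in("side","wrist"):
    d=arm.get_image(n);pickle.dump(d,open(n+"10.pkl","wb"));cv2.imwrite(f"pics/{n}10.png",d["image"][:,:,::-1])
    if n=="side": cv2.imwrite("pics/s10.png",cv2.resize(d["image"][75:175,300:410,::-1],None,fx=6,fy=6,interpolation=cv2.INTER_CUBIC))
s=arm.read_state();print(s["position"],s["ee_rot"],s["contact_force"],s["gripper_width"])
```

```text
[ 500.22216947 -278.31898303   81.91897698] [ 1.02811155e-01  9.94700624e-01 -1.66574831e-04  7.11671500e-04] [ 0.12442634 -0.02687943 -3.50416572] 34.466409019309985
```

View pics/s10.png

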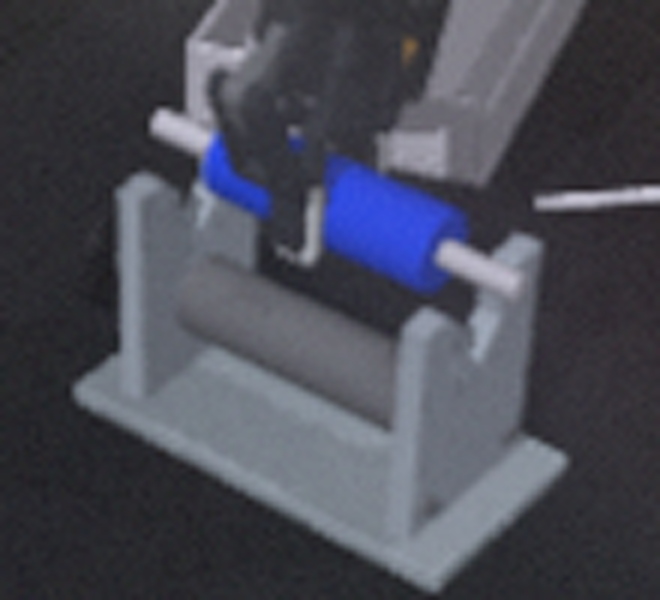

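View pics/wrist10.png

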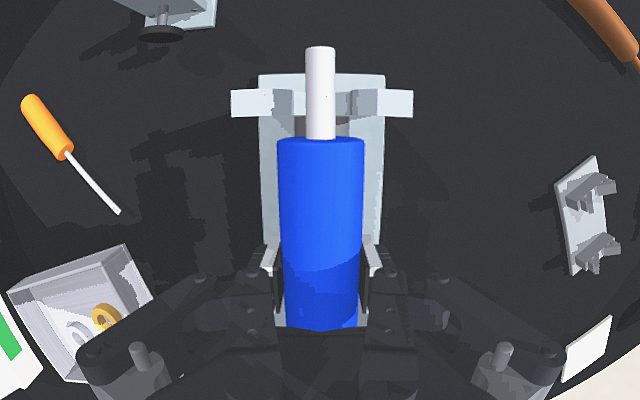

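The axle is level within about 1° and 210–213 mm up on the first check. It is now just above both mouths: cheek columns 231–413, middle 322, against axle column 320.5. Lowering slowly.

Emit:
{"name": "step_arm", "arguments": {
  "series": [
    [0,0,-0.01,0,0,0],
    [0,0,-0.02,0,0,0],
    [0,0,-0.03,0,0,0],
    [0,0,-0.04,0,0,0],
    [0,0,-0.05,0,0,0],
    [0,0,-0.06,0,0,0],
    [0,0,-0.067,0,0,0],
    [0,0,-0.072,0,0,0],
    [0,0,-0.075,0,0,0],
    [0,0,-0.075,0,0,0]
  ]
}}

```text
clock: 12.22
position: [499.6, -278.1, 50.9]
ee_rot: [0.103, 0.995, 0.0, -0.0]
contact_force: [0.4, 0.8, -3.0]
gripper_width: 34.2
```

Emit:
{"name": "step_arm", "arguments": {
  "series": [
    [0,0,-0.003,0,0,0],
    [0,0,-0.006,0,0,0],
    [0,0,-0.009,0,0,0],
    [0,0,-0.012,0,0,0],
    [0,0,-0.012,0,0,0],
    [0,0,-0.012,0,0,0]
  ]
}}

```text
clock: 12.72
position: [499.7, -278.1, 46.4]
ee_rot: [0.103, 0.995, 0.0, -0.0]
contact_force: [1.3, 0.8, -3.2]
gripper_width: 34.8
```

Emit:
{"name": "step_arm", "arguments": {
  "series": [
    [0,0,-0.002,0,0,0],
    [0,0,-0.004,0,0,0],
    [0,0,-0.004,0,0,0],
    [0,0,-0.004,0,0,0]
  ]
}}

```text
clock: 13.05
position: [499.9, -278.3, 45.9]
ee_rot: [0.103, 0.995, -0.0, 0.0]
contact_force: [-3.0, 1.0, 5.6]
gripper_width: 34.0
```

Run:
```python
from h import *
from bench import arm
for n in("side","wrist"):
    d=arm.get_image(n);pickle.dump(d,open(n+"11.pkl","wb"));cv2.imwrite(f"pics/{n}11.png",d["image"][:,:,::-1])
    if n=="side": cv2.imwrite("pics/s11.png",cv2.resize(d["image"][75:175,300:410,::-1],None,fx=6,fy=6,interpolation=cv2.INTER_CUBIC))
s=arm.read_state();print(s["position"],s["ee_rot"],s["contact_force"],s["wrist_torque"],s["gripper_width"])
```

```text
[ 499.8900782  -278.31864821   45.85381408] [ 1.02851713e-01  9.94696617e-01 -1.98827281e-04  3.55578096e-04] [-2.61840604  2.03957602  5.94363915] [ 0.45709369  0.68297308 -0.17732061] 34.23831845317694
```

View pics/s11.png

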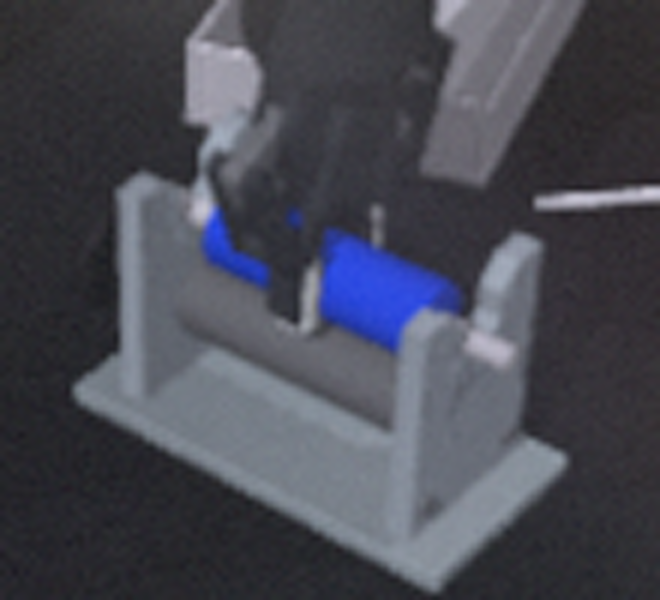

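View pics/wrist11.png

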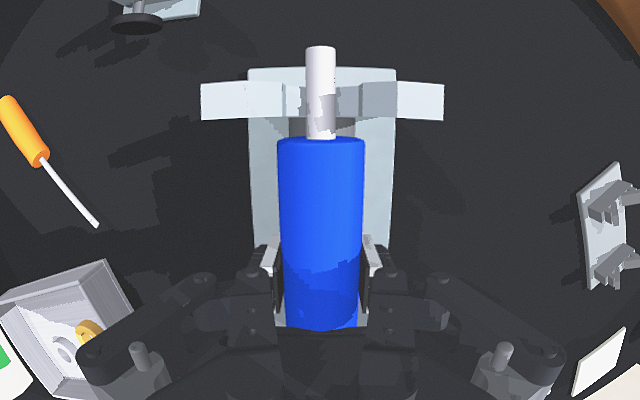

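The force changed by +9 N and there is a moment about the stand's y axis, so the near end has touched first. I'll press a little further so the far end seats too.

Emit:
{"name": "step_arm", "arguments": {
  "series": [
    [0,0,-0.002,0,0,0],
    [0,0,-0.003,0,0,0],
    [0,0,-0.003,0,0,0],
    [0,0,-0.003,0,0,0]
  ]
}}

```text
clock: 13.48
position: [499.9, -278.4, 45.8]
ee_rot: [0.103, 0.995, -0.0, 0.0]
contact_force: [-5.3, 3.0, 11.9]
gripper_width: 34.0
```

Run:
```python
from h import *
from bench import arm
s=arm.read_state();print(s["position"],s["ee_rot"],s["contact_force"],s["wrist_torque"],s["gripper_width"])
yaw=np.radians(-11.8);ex=np.array([np.cos(yaw),np.sin(yaw),0]);ey=np.array([-ex[1],ex[0],0]);o=np.array([499.6,-278.7,0])
d=pickle.load(open("side11.pkl","rb"))
for u,v in((197,208),(512,352)):  # far visible point, near tip
    c,r=ray(d,300+u/6-.4,75+v/6-.4);k=((o-c)@ey)/(r@ey);p=c+r*k;print(p.round(1),((p-o)@ex).round(1))
```

```text
[ 499.93112426 -278.35505564   45.76197318] [ 1.02702310e-01  9.94711950e-01 -3.70783708e-04  4.84907526e-04] [-5.25407676  2.99397366 11.90459852] [ 0.91013525  1.31270086 -0.19934191] 34.02738976672192
[ 567.3 -292.8   92.5] 69.2
[ 408.  -259.6   95.5] -93.6
```

The stop height matches the seat: axle at 45.8 + 44.4 = 90.2 mm. The load is now 12 N and further pressing gives no travel. Both ends carry load and the axle is within about 1° of level, still held. Releasing.

Emit:
{"name": "step_arm", "arguments": {
  "series": [
    [0,0,0.001,0,0,0],
    [0,0,0.001,0,0,0],
    [0,0,0.001,0,0,0],
    [0,0,0.001,0,0,0],
    [0,0,0.001,0,0,0],
    [0,0,0.001,0,0,0],
    [0,0,0.001,0,0,0],
    [0,0,0.001,0,0,0],
    [0,0,0.001,0,0,0],
    [0,0,0.001,0,0,0]
  ],
  "jaw": 1
}}

```text
clock: 14.32
position: [499.7, -278.2, 44.0]
ee_rot: [0.103, 0.995, 0.0, -0.0]
contact_force: [0.8, 0.4, 0.6]
gripper_width: 85.1
```

Run:
```python
from h import *
from bench import arm
for n in("side","wrist"):
    d=arm.get_image(n);pickle.dump(d,open(n+"12.pkl","wb"));cv2.imwrite(f"pics/{n}12.png",d["image"][:,:,::-1])
    if n=="side": cv2.imwrite("pics/s12.png",cv2.resize(d["image"][75:175,300:410,::-1],None,fx=6,fy=6,interpolation=cv2.INTER_CUBIC))
s=arm.read_state();print(s["position"],s["contact_force"],s["wrist_torque"],s["gripper_width"])
```

```text
[ 499.75995675 -278.14855143   44.02462075] [ 0.06052026  0.05693441 -0.52071296] [-0.00899868 -0.03627535 -0.04419721] 85.39535140010803
```

View pics/s12.png

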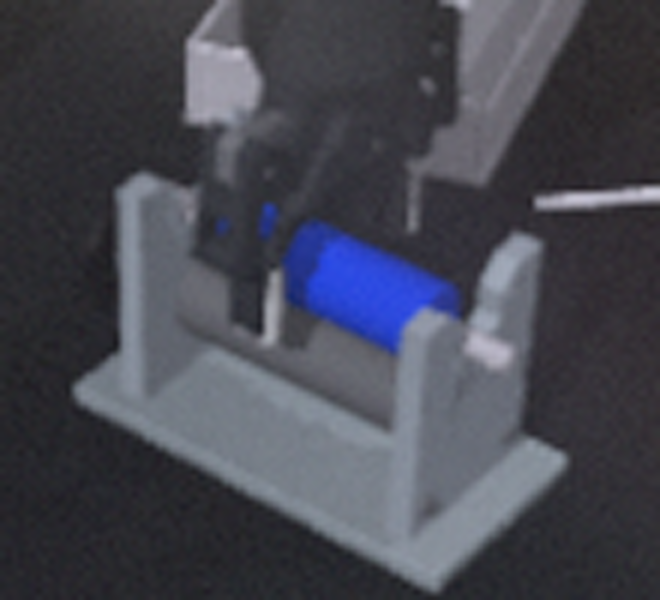

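View pics/wrist12.png

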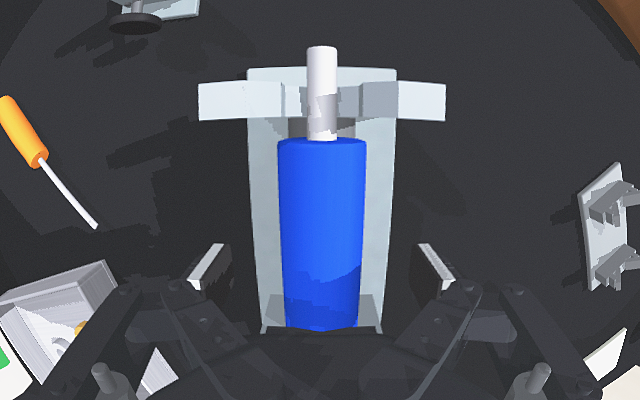

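The fingers are clear at both sides, the force is zero, and the roller stayed in the slots (near axle tip at crop (505,352)). Retreating straight up, then back towards the start side so the cameras can see.

Emit:
{"name": "step_arm", "arguments": {
  "series": [
    [0,0,0.03,0,0,0],
    [0,0,0.08,0,0,0],
    [0,0,0.14,0,0,0],
    [0,0,0.2,0,0,0],
    [0,0,0.26,0,0,0],
    [0,0,0.32,0,0,0],
    [0,0,0.38,0,0,0],
    [0,0,0.4,0,0,0],
    [0,0,0.4,0,0,0]
  ]
}}

```text
clock: 15.17
position: [501.0, -278.6, 206.6]
ee_rot: [0.103, 0.995, -0.001, 0.003]
contact_force: [0.8, -0.1, 0.0]
gripper_width: 85.3
```

Emit:
{"name": "step_arm", "arguments": {
  "series": [
    [-0.1,-0.1,0,0,0,0],
    [-0.2,-0.2,0,0,0,0],
    [-0.3,-0.3,0,0,0,0],
    [-0.35,-0.4,0,0,0,0],
    [-0.4,-0.5,0,0,0,0],
    [-0.45,-0.6,0,0,0,0],
    [-0.5,-0.7,0,0,0,0],
    [-0.5,-0.75,0,0,0,0],
    [-0.5,-0.75,0,0,0,0],
    [-0.5,-0.75,0,0,0,0],
    [-0.5,-0.75,0,0,0,0]
  ]
}}

```text
clock: 16.08
position: [298.0, -578.6, 200.6]
ee_rot: [0.105, 0.995, 0.002, -0.002]
contact_force: [0.3, 0.8, -0.7]
gripper_width: 85.2
```

Run:
```python
from h import *
from bench import arm
for n in("side","top"):
    d=arm.get_image(n);pickle.dump(d,open(n+"13.pkl","wb"))
    x,y,w,h,k=(300,75,110,100,6) if n=="side" else (370,145,70,95,6)
    cv2.imwrite(f"pics/{n}13c.png",cv2.resize(d["image"][y:y+h,x:x+w,::-1],None,fx=k,fy=k,interpolation=cv2.INTER_CUBIC))
    cv2.imwrite(f"pics/{n}13.png",d["image"][:,:,::-1])
s=arm.read_state();print(s["clock"],s["position"],s["contact_force"],s["joint_vel"].round(3))
```

```text
16.1833 [ 299.39164856 -577.18924143  202.13633253] [-0.00366137 -0.23531786  0.08270541] [ 0.021 -0.023  0.003  0.006 -0.    -0.   ]
```

View pics/side13c.png

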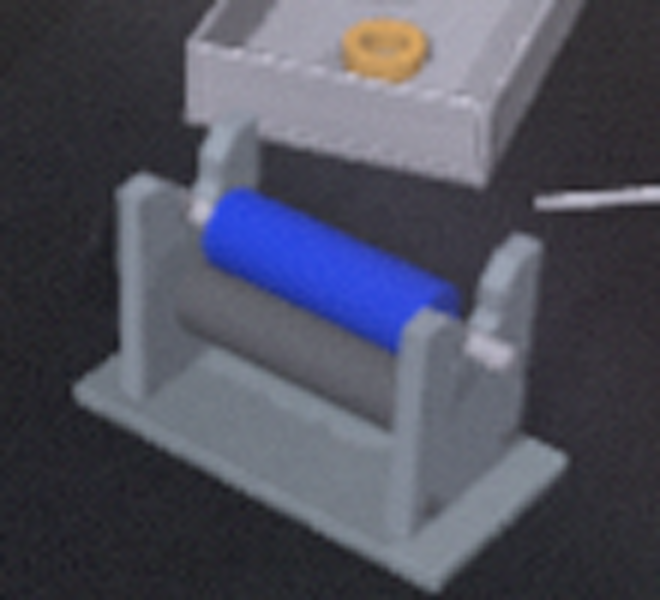

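View pics/top13c.png

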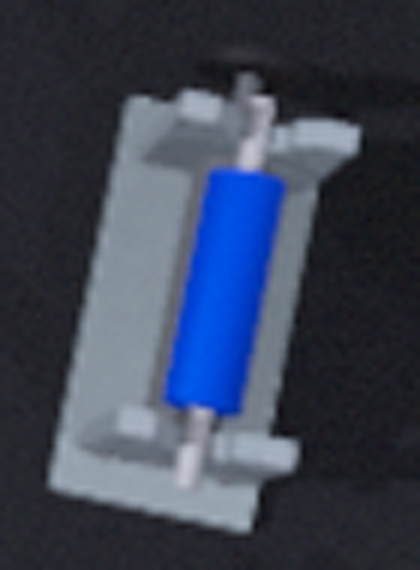

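View pics/top13.png

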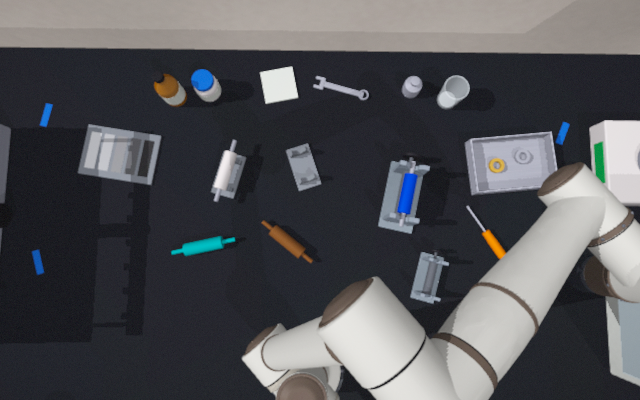

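Run:
```python
from h import *
t=pickle.load(open("top13.pkl","rb"));s=pickle.load(open("side13.pkl","rb"));t0=pickle.load(open("top0.pkl","rb"))
yaw=np.radians(-11.8);ex=np.array([np.cos(yaw),np.sin(yaw),0]);ey=np.array([-ex[1],ex[0],0]);o=np.array([499.6,-278.5,0])
def rect(d,lo,box):
    m=cv2.inRange(cv2.cvtColor(d["image"],cv2.COLOR_RGB2HSV),lo,(128,255,255));k=np.zeros_like(m);x,y,w,h=box;k[y:y+h,x:x+w]=m[y:y+h,x:x+w]
    return cv2.minAreaRect(max(cv2.findContours(k,0,1)[0],key=cv2.contourArea))
a=rect(t,(108,150,60),(370,145,70,95));b=rect(s,(108,150,60),(300,75,110,100))
bp=cv2.boxPoints(a);e=sorted([(np.linalg.norm(bp[i]-bp[(i+1)%4]),tuple((bp[i]+bp[(i+1)%4])/2)) for i in range(4)])[:2]
P=[onz(t,*q,90) for _,q in e];v=P[0]-P[1];print("yaw",np.degrees(np.arctan2(v[1],v[0])),np.linalg.norm(v))
p,g=tri(ray(t,*a[0]),ray(s,*b[0]));print("tri",p,g,(p-o)@ex,(p-o)@ey)
p=onz(t,*a[0],90);print((p-o)@ex,(p-o)@ey)
# axle tips in both views
for top,sd in(((187,478),(512,354)),):
    print(tri(ray(t,370+top[0]/6-.4,145+top[1]/6-.4),ray(s,300+sd[0]/6-.4,75+sd[1]/6-.4)))
w=[cv2.inRange(d["image"][130:210,200:255],(170,170,170),(255,255,255)) for d in(t0,t)]
for m in w: ys,xs=np.nonzero(m);print("white",xs.mean()+200,ys.mean()+130)
# cover ends' mid-silhouette in the side view -> height in the stand's plane
bp=cv2.boxPoints(b);e=sorted([(np.linalg.norm(bp[i]-bp[(i+1)%4]),tuple((bp[i]+bp[(i+1)%4])/2)) for i in range(4)])[:2]
for _,q in e:
    c,r=ray(s,*q);k=((o-c)@ey)/(r@ey);p=c+r*k;print("side cover end",((p-o)@ex).round(1),p[2].round(1))
```

```text
yaw 168.14881080797448 113.08409176592735
tri [ 498.17671283 -278.39427038   91.64895833] 0.1334325878738554 -1.4148306846631635 -0.18756133081581497
-1.0506627733519938 -0.4546579918363751
(array([ 410.38979696, -260.76934593,   92.99709578]), np.float64(4.027636875567251))
white 223.4936440677966 170.989406779661
white 223.33710407239818 170.7601809954751
side cover end 60.2 92.1
side cover end -60.4 91.6
```

Triangulated middle is x = -1.4, y = -0.2, z = 91.6 mm. The cover ends are at 92.1 and 91.6 mm, so it is level, and the yaw matches the stand. The white roller moved only 0.3 px. Handing in.

```bash
python3 -c "
from bench import arm
print(arm.job_done())"
```

```text
the job is handed in; nothing more can be done
None
```

The blue roller is seated in the 200 x 100 mm stand. I held it until pressing down gave about 12 N with no further travel, then let go and backed the arm off. The job was handed in at about 16 s and reported no verdict.

**First grasp:** it caught only the top of the cover, at a 26.5 mm opening. The fingers end about 32 mm behind the reported TCP, which disagrees with the tool description. Both cameras and that opening agreed on the offset, so I reopened, lowered 25 mm and gripped properly at 34 mm.

**Last checks:**

| Check | Result |
|---|---|
| Middle along the axle | -1.4 mm from the stand's |
| Middle sideways | -0.2 mm from the stand's |
| Height | 91.6 mm (camera accuracy about 2 mm) |
| Height of cover ends | 92.1 and 91.6 mm, so level |
| Yaw | -11.85°, against -11.8° for the stand |
| White roller | moved 0.3 px at most, so not disturbed |
| Robot | clear of everything, no contact force |

**What did not fully agree:**
- While the roller was being pressed down, the wrist torque hinted that the near end carried more of the load than the far end. I had no direct view of the far end's slot bottom at that moment.
- Triangulating the near axle tip left a 4 mm gap between the two views.

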